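Fit the vial rack on the sample changer's splined drive and load the bottle

TASK

Put the round vial rack onto the splined drive shaft of the small sample changer (the low white drum in front of the robot), turned so that its bore matches the shaft's teeth - one is wide - and it goes fully home. Then turn the mounted rack until its large pocket stands at the gap in the changer's rim, and only then stand the small white bottle with the white cap (the shortest bottle) down in that pocket. Keep the rack level and the bottle upright, and leave the other bottles where they stand.

Things in the scene. Friction and masses are not known exactly. Their poses are not given: they have to be found in the camera images.
- rack: round vial rack (carousel): grey disc 192 mm across, 7 mm thick, 0.45 to 0.8 kg, lying level. Origin: centre of its underside; z up; +x points from its centre to its one large pocket. Seven small cups stand 78 mm from the axis, at 60 to 300 deg from +x; five hold capped vials fixed in the rack, tops up to 60 mm above the origin. In its middle a splined hub, see bore
- bore (a point): centre of the mouth of the rack's bore, on its axis, 26 mm above the underside. Aluminium hub 62 mm across, 26 mm high, open right through: round bore 33 mm across with four slots at 90 deg (along rack +x, +y, -x, -y) that reach 25.5 mm from the axis. The slot along +x, towards the large pocket, is 18 mm wide, the other three 11 mm. Axes as the rack
- handle (a point): centre of the rack's black carrying bar, on the rack's axis, 110 mm above its underside: 14 mm thick (along the rack's x), 92 mm long (along the rack's y), 20 mm high, on two 8 mm steel posts at rack y = +-37.5 mm; the space below it is open down to the hub. Axes as the rack
- large_pocket (a point): centre of the floor of the rack's only large pocket, 66 mm from the axis along the rack's +x, 7 mm above the underside: a round open cup 56 mm inside, wall 3 mm, rim 23 mm above its floor. Axes as the rack
- changer: small sample changer: low white drum 216 mm across fixed on the worktop, deck 36 mm high, with an upright rim (205 mm inside, top at 56 mm) that has one gap of about 75 mm with a lip below it; on the far side from the gap a grey box 100 mm wide, 56 mm high, reaching 138 mm from the axis. Origin: on the worktop under the drum's axis; z up; the gap lies along its -x (roughly towards the robot)
- seat (a point): on the changer's axis, 42 mm above the worktop: top of the black platter (140 mm across, turns with the shaft) on which the underside of the rack rests when it is fully home. Axes as the changer
- load_point (a point): the loading point at the gap in the rim: 66 mm from the changer's axis along its -x, 49 mm above the worktop; here stands the centre of the large pocket's floor when the rack is home and correctly turned. Axes as the changer
- wide_tooth (a point): outer top end of the wide tooth of the upright steel drive shaft, 24 mm from its axis, 64 mm above the worktop; +x points outward along that tooth. Core 30 mm across; four teeth at 90 deg, 22 mm high, out to 24 mm from the axis, one 15 mm and three 8 mm wide; above them a plain nose 30 mm across, 14 mm high, tapered at the top. 1.5 mm play a side; misaligned, the rack stops 22 mm high
- drive (a joint): turn of shaft and platter, rad, counter-clockwise from above; 0 when the wide tooth points to the gap in the rim (the changer's -x), so a mounted rack is correctly turned at 0. It starts between 0.5 and 2.2, turns a full turn either way, and stays where it is left (friction 0.15 N m); a mounted rack turns it
- bottle: small white plastic bottle with white cap, 100 mm tall: body 50 mm across up to 70 mm, above that neck and cap about 28 mm across; 0.07 to 0.14 kg. Origin: centre of its underside; z up
- acid: bystander: larger white bottle with red cap, 60 mm across, 125 mm tall, standing. Origin: centre of its underside
- amber: bystander: brown bottle with black cap, 56 mm across, 110 mm tall, standing. Origin: centre of its underside
- tall_bottle: bystander: tall glass bottle, 86 mm across up to 113 mm, neck and cap 47 mm across to 182 mm, a thin tube above to 263 mm, standing behind the work. Origin: near the centre of its underside

How it is judged:
By the outcome, as a careful person would: the job done as asked, in the order asked, and still so for the second after the job is handed in, with the robot touching nothing.
It also fails if it takes over 61 s, if anything falls off the work surface, if the arm or the gripper's body presses on something with over 40 N, if the wrist force passes 120 N, or if a joint passes its speed limit or range.

ROBOT

A 6-joint arm with a two-finger parallel gripper is mounted at the origin on a cart in front of the work surface, level with it; the furniture and walls round the work are solid. World frame = base frame: x ahead of the robot, y to its left, z up, the work surface at z = 0. Lengths are in m, angles in rad, forces in N, time in s.
With the tool pointing down it reaches from about 0.25 to 0.725 m from the base axis. Payload 9.7 kg.
Tool frame: the origin (TCP) lies at the very end of the fingers, on their centre line; the grasp point (between the pads) lies 19 mm behind it; z points along the fingers, y is the line along which they close (so a half turn about z gives the same grasp; the last joint's range is limited). The gripper opens to 85 mm and grips with 20 to 120 N. Pads are 22 mm wide; open, the fingers measure 114 mm over their backs; the gripper's body (76 mm by 85 mm) begins 54 mm behind the grasp point. The pads swing forward as they close: fully open they stand 13 mm farther back than shut.
Start: joints at [-1.236, 0.087, 0.176, 1.66, 0, 1.571], TCP at [0.181, -0.519, 0.231] pointing down, gripper open.
Joint ranges: [-3.13, 3.13], [-0.85, 1.81], [-1.15, 1.24], [-2.2, 2.28], [-1.44, 1.52], [-3.14, 3.14]. Speed limits (rad/s): [2.22, 2.22, 2.57, 3.14, 3.14, 3.14].

INTERFACE

Orientations are given as a unit quaternion [w, x, y, z].
In Python, from cell import status, eyes, ticket gives the robot as it stands.
- The arm moves only by the shell command python3 -m pendant 'ROWS'. ROWS is JSON, a list of rows, each a list of 5 numbers: the shift along the tool's x, y, z as a fraction of full scale, then the turn about the tool's z as a fraction of full scale, then the closure, from 0 (fully open) to 1 (shut). A call has exactly 10 rows; each row is the pose to reach, as a shift and turn from the pose commanded when the call began, along the tool's axes at that moment, turning the shorter way round; what a row does not reach only later rows make up. Full scale, the value 1, is 100 cm for a shift and 2 pi rad for a turn. A row lasts 1/8 s, in which the tool goes at most 62.5 mm and 10.7 degrees, less where a joint would pass 70% of its speed; a pose out of reach is approached as far as the arm can. A call with a number of a shift or a turn outside -1 to 1 is refused whole. A call with a gripper value outside its range is refused whole. The fingers move at their own pace and stop on an object; the grip force is fixed at half the most. Time passes only in rows, so rows that repeat a pose let the fingers close, or fill a call up. It gives the time, the measured TCP pose, the force, the opening and the grip force at its end, in the units of the state.
- status.get_state(): the state, without advancing time (a new reading comes with each control period).
- eyes.grab_frame(name): name is "scene" or "top"; returns the picture (400x640x3 uint8, red, green, blue); there is no depth.
- eyes.camera_model(name): a dict with "fx", "fy", "cx", "cy" (pixels), "dist" ([k1, k2, p1, p2, k3] as OpenCV has them; the pictures are not rectified), "rvec" (rotation vector, rad) and "tvec" (3), from world to camera coordinates, as OpenCV has them. Camera axes: x right, y down, z forward; pixel columns grow to the right and rows downward; lengths in m; the calibration is good to about 2 mm. A picture is of the moment at which its call begins. camera_model takes no time and is no camera call.
- ticket.hand_in(): hands the job in; it is judged then, once.
The state is a dict: "time_s": time; "qpos": joint angles; "joint_vel": joint speeds; "joint_torque": joint torques, N m; "position": TCP position; "tcp_rot": TCP orientation; "ft_force": force on the tool from outside, world axes, zero at the start; "moment": the same for the moment, N m; "finger_gap": opening from 0.0 (shut) to 1.0 (fully open); "gripper_force": force on a finger pad.
Only numpy, scipy, OpenCV 4.12 (cv2) and the standard library are available. Lean on these libraries where they do the work, as an engineer would, in place of code of your own. Each camera call takes 0.05 s, during which the arm holds its last target. There are 200 camera calls.

## Working session

There is one attempt and no reset: what is moved stays moved. The work goes in short steps, Python scripts to look and compute and a shell command to move; the robot and the scene stay as the last step left them, time stands still between calls to the robot, and variables do not carry over. Pictures are saved under pics/ and viewed, at most 13 in all, crops included, and the job is handed in when it is done.

```bash
ls; mkdir -p pics; python3 - <<'E'
from cell import status, eyes, ticket
import cv2,numpy as np
for n in ("scene","top"):
    f=eyes.grab_frame(n); cv2.imwrite(f"pics/{n}0.png",f[:,:,::-1])
    c=eyes.camera_model(n); R=cv2.Rodrigues(np.array(c["rvec"],float))[0]; print(n,c, "pos",(-R.T@np.array(c["tvec"]).ravel()).round(3))
print(status.get_state())
E
```

```text
pics
scene {'fx': 456.1186336526051, 'fy': 456.1186336526051, 'cx': 325.70289113668514, 'cy': 209.63689293352002, 'dist': array([0.04332316, 0.        , 0.        , 0.        , 0.        ]), 'rvec': array([ 1.44744184, -2.12105004,  0.85113006]), 'tvec': array([0.18253556, 0.42827099, 1.26546864])} pos [-0.474  0.365  1.208]
top {'fx': 367.46771747551634, 'fy': 367.46771747551634, 'cx': 318.8715661281745, 'cy': 199.2453494393441, 'dist': array([-0.02472815,  0.        ,  0.        ,  0.        ,  0.        ]), 'rvec': array([ 2.16905398, -2.19583164,  0.07545648]), 'tvec': array([0.01412044, 0.567909  , 1.06608213])} pos [0.489 0.004 1.105]
{'time_s': 0.1, 'qpos': array([-1.23598603e+00,  8.74294011e-02,  1.75230358e-01,  1.65980555e+00,
       -1.30018219e-05,  1.57078484e+00]), 'joint_vel': array([ 0.00122962,  0.00045517,  0.00172952,  0.00042429, -0.00087223,
       -0.00034789]), 'joint_torque': array([-3.81182981e-04, -5.21560800e+01,  4.65654016e+01,  1.61259033e-02,
        3.08789367e-06, -9.96220194e-06]), 'position': array([ 0.18065517, -0.51927194,  0.23064931]), 'tcp_rot': array([-5.94603165e-04,  9.86019314e-01,  1.66629972e-01, -1.07069584e-04]), 'ft_force': array([-0.14863688,  0.82144511, -0.11443363]), 'moment': array([ 0.00847359, -0.01029349, -0.0230329 ]), 'gripper_force': 0.0, 'finger_gap': 0.9999027142716648}
```

View pics/scene0.png

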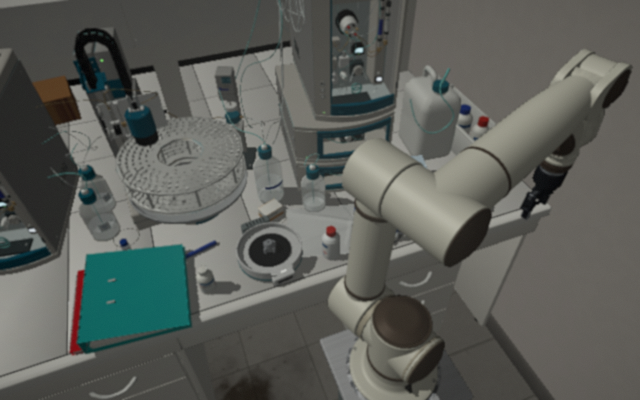

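View pics/top0.png

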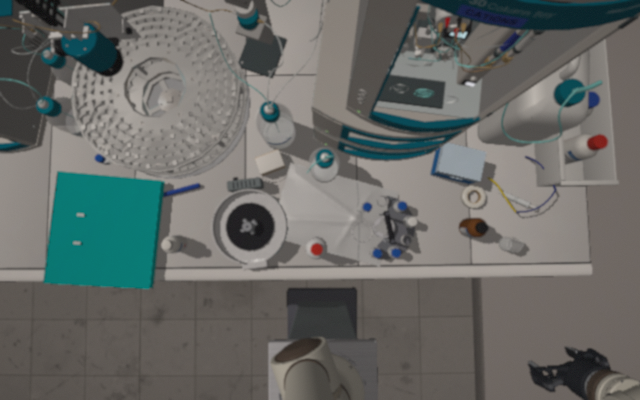

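The top view shows the changer at about (250,226), the rack at about (393,228), the red-cap acid at (316,247) and the white bottle at (170,243). I'll enlarge these next.

```bash
cat > h.py <<'E'
import cv2,numpy as np
from cell import status, eyes
def cam(n):
    c=eyes.camera_model(n); K=np.array([[c["fx"],0,c["cx"]],[0,c["fy"],c["cy"]],[0,0,1.]])
    return K,np.array(c["dist"],float),np.array(c["rvec"],float),np.array(c["tvec"],float).ravel()
def ray(n,uv):
    K,d,r,t=cam(n); R=cv2.Rodrigues(r)[0]
    p=cv2.undistortPoints(np.array(uv,float).reshape(-1,1,2),K,d).reshape(-1,2)
    return -R.T@t, np.c_[p,np.ones(len(p))]@R
def onz(n,uv,z):
    o,D=ray(n,uv); return o+D*((z-o[2])/D[:,2])[:,None]
def proj(n,P):
    K,d,r,t=cam(n); return cv2.projectPoints(np.array(P,float).reshape(-1,1,3),r,t,K,d)[0].reshape(-1,2)
def crop(im,x,y,w,h,s): return cv2.resize(im[y:y+h,x:x+w],None,fx=s,fy=s,interpolation=cv2.INTER_CUBIC)
E
python3 - <<'E'
from h import *
t=cv2.imread('pics/top0.png'); s=cv2.imread('pics/scene0.png')
a=crop(t,200,185,100,75,4);b=crop(t,345,185,100,75,4);c=crop(s,190,210,100,75,4);d=crop(t,120,200,100,75,4)
cv2.imwrite('pics/c1.png',np.vstack([np.hstack([a,b]),np.hstack([c,d])]))
for n,uv,z in [("changer",(250,226),.05),("rack",(393,228),.03),("bottle",(170,243),.1),("acid",(316,249),.125),("amber",(480,228),.11)]: print(n,onz("top",[uv],z).round(3))
E
```

```text
changer [[0.491 0.205 0.05 ]]
rack [[ 0.481 -0.208  0.03 ]]
bottle [[0.447 0.415 0.1  ]]
acid [[0.428 0.016 0.125]]
amber [[ 0.478 -0.428  0.11 ]]
```

View pics/c1.png

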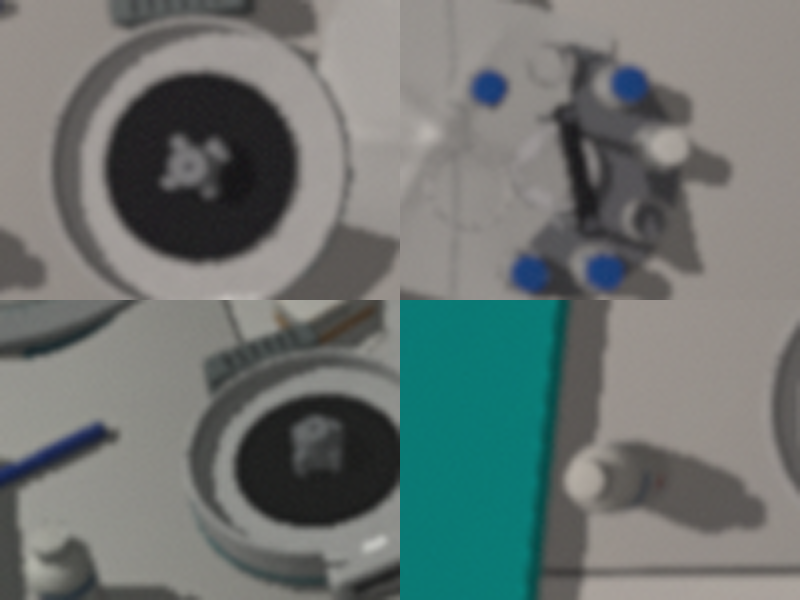

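c1.png, in top-image pixels:
- **Changer:** shaft at about (248,226). The wide tooth points upper-right, at about (254,222).
- **Rack:** the handle runs from about (387.5,214) to (392,242). The large pocket circle is at about (362,232), left of the handle.
- **Bottle:** cap at about (166,244), right next to the teal binder.

Now for exact values.

```bash
cat > m.py <<'E'
from h import *
def blobs(mask,amin=3):
    n,l,s,c=cv2.connectedComponentsWithStats(mask.astype(np.uint8)); return [(c[i].round(2),s[i,4],s[i,:4]) for i in range(1,n) if s[i,4]>=amin]
def roi(sh,x,y,w,h): m=np.zeros(sh,bool); m[y:y+h,x:x+w]=1; return m
E
python3 - <<'E'
from m import *
t=cv2.imread('pics/top0.png'); s=cv2.imread('pics/scene0.png')
def hsv(i): return cv2.cvtColor(i,cv2.COLOR_BGR2HSV).astype(int)
ht,hs=hsv(t),hsv(s)
R=roi(ht.shape[:2],345,185,100,80)
print("blue");
for b in blobs((abs(ht[...,0]-112)<12)&(ht[...,1]>130)&R): print(b[0],b[1],onz("top",[b[0]],.06).round(4)[0])
# platter
for n,h,(x,y,w,hh) in (("top",ht,(205,185,90,85)),("scene",hs,(235,222,70,60))):
    m=(h[...,2]<60)&roi(h.shape[:2],x,y,w,hh)
    cs=max(cv2.findContours(m.astype(np.uint8),0,1)[0],key=cv2.contourArea); hull=cv2.convexHull(cs)[:,0]
    P=onz(n,hull,.042)[:,:2]; c,r=cv2.minEnclosingCircle(P.astype(np.float32)); e=cv2.fitEllipse((P*1e4).astype(np.float32))
    print(n,"platter",np.array(e[0])/1e4,np.array(e[1])/1e4)
# shaft pixels
g=cv2.cvtColor(t,cv2.COLOR_BGR2GRAY); print(g[214:242,236:266])
# lip & outer drum
print("bottle cap"); 
m=(ht[...,1]<40)&(ht[...,2]>150)&roi(g.shape,158,230,22,25); print([(b[0],b[1],onz("top",[b[0]],.1).round(4)[0]) for b in blobs(m)])
m=(g<45)&R; print("handle",[(b[0],b[1],b[2]) for b in blobs(m,6)])
E
```

```text
blue
[402.12 205.88] 43 [ 0.5433 -0.2298  0.06  ]
[366.95 206.64] 39 [ 0.5424 -0.1295  0.06  ]
[396.02 252.57] 54 [ 0.4116 -0.2089  0.06  ]
[377.33 253.14] 49 [ 0.4107 -0.1561  0.06  ]
top platter [0.4907457  0.20742893] [0.13188365 0.13386888]
scene platter [0.48506069 0.20552258] [0.13426329 0.13598951]
[[ 36  36  35  34  34  33  33  36  34  32  33  33  32  34  33  33  33  33
   32  29  31  34  34  34  32  36  33  34  32  35]
 [ 34  33  32  33  34  33  33  32  31  32  34  34  33  31  33  33  35  33
   34  34  32  34  34  31  33  32  34  34  35  33]
 [ 34  32  36  34  33  34  35  33  34  34  32  31  31  34  34  31  30  33
   32  34  31  32  33  33  34  35  33  34  33  33]
 [ 34  33  33  33  33  33  35  38  41  39  37  33  31  32  34  34  32  31
   33  32  35  33  32  33  32  35  35  32  32  34]
 [ 31  33  34  33  32  34  44  56  65  60  49  36  35  32  31  36  38  43
   42  34  35  31  35  35  34  33  33  32  33  32]
 [ 36  34  28  32  34  41  58  82  94  88  67  48  35  33  34  43  59  66
   60  46  34  34  32  33  33  33  33  36  33  31]
 [ 32  33  36  33  35  42  69  97 112 106  
[... 2185 characters left out ...]
  34  33  31  33  33]
 [ 33  31  32  34  32  33  33  34  33  31  33  33  32  33  32  33  34  34
   32  33  32  34  36  33  35  32  34  34  37  34]
 [ 31  33  32  32  32  33  33  31  33  31  32  32  34  34  33  31  34  35
   31  35  34  32  32  33  34  32  33  32  32  34]
 [ 33  33  33  32  32  34  33  34  31  31  35  32  32  32  32  33  34  32
   32  31  31  33  33  31  32  30  32  32  33  31]
 [ 32  33  30  31  33  33  33  35  34  33  31  33  34  32  34  33  33  30
   36  34  33  32  33  34  34  31  33  31  30  34]]
bottle cap
[(array([168.47, 239.39]), np.int32(120), array([0.4572, 0.4198, 0.1   ]))]
handle [(array([389.49, 227.87]), np.int32(85), array([386, 216,   9,  24], dtype=int32))]
```

```bash
python3 - <<'E'
from m import *
from scipy.optimize import least_squares
from scipy.ndimage import map_coordinates
t=cv2.imread('pics/top0.png'); s=cv2.imread('pics/scene0.png'); g=cv2.cvtColor(t,cv2.COLOR_BGR2GRAY)
P=np.array([[.5433,-.2298],[.5424,-.1295],[.4116,-.2089],[.4107,-.1561]]); a=np.radians([-140+0,-60,100,140]) # A=140deg cw.. from pocket
def f(p): return (np.c_[p[0]+.078*np.cos(p[2]+a),p[1]+.078*np.sin(p[2]+a)]-P).ravel()
r=least_squares(f,[.48,-.18,1.75]); print("rack",r.x[:2],np.degrees(r.x[2]),"res",np.abs(r.fun).max())
print("handle ctr",onz("top",[[389.5,227.9]],.11), onz("top",[[389.5,227.9]],.12))
m=((g<45)&roi(g.shape,375,205,30,50)).astype(np.uint8); n,l=cv2.connectedComponents(m); 
ys,xs=np.where(l==np.bincount(l[l>0]).argmax()); W=onz("top",np.c_[xs,ys],.12)[:,:2]; u=np.linalg.svd(W-W.mean(0))[2][0]; print("handle dir",np.degrees(np.arctan2(u[1],u[0])),"len",np.ptp(W@u))
print("nose",onz("top",[[247.1,226.1]],.078))
for cx,cy in [(.4905,.206),(.492,.206),(.4905,.2075),(.489,.2075)]:
  th=np.radians(np.arange(0,360,5)); I=0
  for rr in (.018,.020,.022):
    uv=proj("top",np.c_[cx+rr*np.cos(th),cy+rr*np.sin(th),0*th+.064]); I=I+np.clip(map_coordinates(g.astype(float),[uv[:,1],uv[:,0]],order=1),70,115)/3
  h=np.angle((I*np.exp(-4j*th)).sum()); print(cx,cy,"4-fold",np.degrees(-h)/4%90-90, abs((I*np.exp(-1j*th)).sum()))
print(dict(zip(range(0,360,10),I[::2].round().astype(int))))
a=crop(t,205,225,95,50,8); b=crop(t,150,225,40,37,10)
c=crop(s,235,225,75,65,5)
W=np.zeros((600,800,3),np.uint8); W[:400,:760]=a; W=W[:400]
q=np.zeros((200,800,3),np.uint8); c=crop(s,240,255,70,40,5); q[:,:350]=c; d=crop(s,180,250,60,40,5); q[:,400:700]=d
cv2.imwrite('pics/c2.png',np.vstack([W,q]))
E
```

```text
rack [ 0.48108909 -0.15780587] 85.65946700741516 res 0.05749134768142067
handle ctr [[ 0.48160515 -0.18283771  0.11      ]] [[ 0.48167842 -0.18096364  0.12      ]]
handle dir -168.99379536905695 len 0.0625876575735651
nose [[0.49118275 0.20822248 0.078     ]]
0.4905 0.206 4-fold -54.18174172221815 332.4203001000419
0.492 0.206 4-fold -55.05508813891466 292.9535828364839
0.4905 0.2075 4-fold -55.46789585370868 247.49780099368257
0.489 0.2075 4-fold -55.017913832090116 311.77275379748517
{0: np.int64(70), 10: np.int64(71), 20: np.int64(90), 30: np.int64(111), 40: np.int64(104), 50: np.int64(83), 60: np.int64(79), 70: np.int64(80), 80: np.int64(78), 90: np.int64(77), 100: np.int64(82), 110: np.int64(103), 120: np.int64(103), 130: np.int64(78), 140: np.int64(70), 150: np.int64(70), 160: np.int64(70), 170: np.int64(70), 180: np.int64(70), 190: np.int64(70), 200: np.int64(71), 210: np.int64(79), 220: np.int64(74), 230: np.int64(70), 240: np.int64(70), 250: np.int64(70), 260: np.int64(70), 270: np.int64(70), 280: np.int64(70), 290: np.int64(78), 300: np.int64(97), 310: np.int64(105), 320: np.int64(108), 330: np.int64(92), 340: np.int64(70), 350: np.int64(70)}
```

View pics/c2.png

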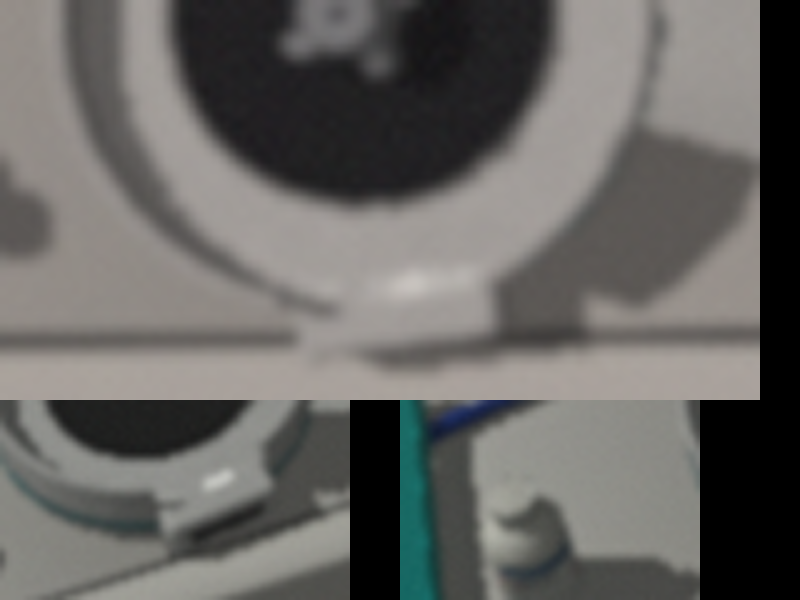

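c2.png: the lip is at the bottom right of the drum, with outer corners at about (242.5,268) and (267,267) in the top image. The handle axis and vial angles agree on rack centre ≈ (0.482,-0.182) and pocket yaw ≈ 101°. The wide tooth is at about -55°, with the shaft at about (0.491,0.208). I'll move above the handle first.

```bash
python3 -m pendant '[[0.3945,-0.2184,0,0.0228,0],[0.3945,-0.2184,0,0.0228,0],[0.3945,-0.2184,0,0.0228,0],[0.3945,-0.2184,0,0.0228,0],[0.3945,-0.2184,0,0.0228,0],[0.3945,-0.2184,0,0.0228,0],[0.3945,-0.2184,0,0.0228,0],[0.3945,-0.2184,0,0.0228,0],[0.3945,-0.2184,0,0.0228,0],[0.3945,-0.2184,0,0.0228,0]]'
python3 - <<'E'
from m import *
from scipy.optimize import least_squares
st=status.get_state(); print(st["qpos"].round(3),st["position"],st["tcp_rot"])
P=np.array([[.5433,-.2298],[.5424,-.1295],[.4116,-.2089],[.4107,-.1561]]); a=np.radians([-140,-60,100,60])
def f(p): return (np.c_[p[0]+.078*np.cos(p[2]+a),p[1]+.078*np.sin(p[2]+a)]-P).ravel()
r=least_squares(f,[.48,-.18,1.75]); print("rack",r.x[:2],np.degrees(r.x[2]),"res",r.fun.round(4))
c=np.array([.491,.208])
for z in (.03,.036,.04):
  L=onz("top",[[242.5,268],[266.9,266.9]],z)[:,:2]; S=onz("scene",[[274,284.6],[294,273]],z)[:,:2]
  print(z,L.round(4).tolist(),S.round(4).tolist(),np.degrees(np.arctan2(*(c-L.mean(0))[::-1])),np.degrees(np.arctan2(*(c-S.mean(0))[::-1])), np.linalg.norm(L[0]-L[1]),np.linalg.norm(S[0]-S[1]))
t=cv2.imread('pics/top0.png'); h=cv2.cvtColor(t,cv2.COLOR_BGR2HSV).astype(int)
print(h[174:194:1,224:268:2,2])
E
```

```text
time_s: 1.35
position: [0.4808, -0.1845, 0.2312]
tcp_rot: [0.0, 0.995, 0.095, -0.0]
ft_force: [0.0, -0.5, -0.6]
finger_gap: 1.0
gripper_force: 0.0
[-0.366  0.003  0.089  1.657 -0.     2.585] [ 0.48082262 -0.18450689  0.23124922] [ 6.49171689e-05  9.95474527e-01  9.50284879e-02 -2.18197482e-04]
rack [ 0.48377109 -0.1809483 ] 101.0719565039821 res [ 0.0012 -0.0002  0.0002 -0.0002 -0.0006 -0.0001 -0.0007  0.0005]
0.03 [[0.3702, 0.2311], [0.3726, 0.1602]] [[0.3538, 0.2307], [0.3729, 0.159]] 5.913320134103739 5.8797514273422085 0.07095648352526193 0.07412760476861203
0.036 [[0.3708, 0.2298], [0.3733, 0.1593]] [[0.3496, 0.2314], [0.3686, 0.1601]] 6.456087323943636 5.3170448269026345 0.07056031336751807 0.0737501250050917
0.04 [[0.3713, 0.229], [0.3737, 0.1587]] [[0.3468, 0.2318], [0.3657, 0.1608]] 6.820622763198821 4.961158209583704 0.07029619992902225 0.07349847182941152
[[146 147 146 147 145 145 145 145 145 144 120 138 163 162 162 162 162 161
  151 109  84  83]
 [148 147 147 147 145 143 142 144 144 145 119 137 162 162 161 161 160 159
  152 109  91  90]
 [148 148 147 146 143 131 127 139 1
[... 939 characters left out ...]
3  78  90  82  90  84  82  79
   66  53  82  94]
 [146 133 100  97  86  80  89  84  91  82  91  85  89  84  80  75  70  63
   56  54  83  93]
 [146 135 102  95  88  81  87  84  89  90  96  98 102  96  92  80  71  67
   62  70  87  90]
 [147 140 104  88  82  77  79  87  97 111 116 118 123 121 119 111 106  99
   89  86  89  92]
 [146 142 107  81  70  74  87 108 117 127 125 122 123 124 125 127 130 126
  118 104  95  92]
 [146 145 122  97  78  95 112 123 119 117 107 103 104 104 110 114 123 133
  135 126 107  95]
 [147 146 139 127 111 120 121 111 102  97  94  94  95 100 105 111 111 125
  134 137 125 111]
 [147 146 146 144 133 122 104  93  90  92  93  98 106 122 130 133 126 137
  135 141 140 132]]
```

```bash
python3 -m pendant '[[0.0028,-0.003,0.05,0,0],[0.0028,-0.003,0.1,0,0],[0.0028,-0.003,0.135,0,0],[0.0028,-0.003,0.14,0,0],[0.0028,-0.003,0.14,0,0],[0.0028,-0.003,0.14,0,1],[0.0028,-0.003,0.14,0,1],[0.0028,-0.003,0.14,0,1],[0.0028,-0.003,0.14,0,1],[0.0028,-0.003,0.14,0,1]]'
```

```text
time_s: 2.6
position: [0.4841, -0.1804, 0.0919]
tcp_rot: [0.0, 0.995, 0.096, 0.001]
ft_force: [0.1, -2.0, 3.3]
finger_gap: 0.15
gripper_force: 60.2
```

```bash
python3 -m pendant '[[0,0,-0.01,0,1],[0,0,-0.03,0,1],[0,0,-0.06,0,1],[0,0,-0.09,0,1],[0,0,-0.12,0,1],[0,0,-0.15,0,1],[0,0,-0.17,-0.02,1],[0,0,-0.17,-0.04,1],[0,0,-0.17,-0.065,1],[0,0,-0.17,-0.09,1]]'; python3 -c "
from cell import status,eyes;import cv2
f=eyes.grab_frame('top');cv2.imwrite('pics/lift.png',f[:,:,::-1])"
```

```text
time_s: 3.85
position: [0.4833, -0.1797, 0.2606]
tcp_rot: [-0.001, 0.928, 0.372, -0.001]
ft_force: [0.7, 0.2, -7.3]
finger_gap: 0.151
gripper_force: 58.9
```

```bash
python3 -m pendant '[[0.02,-0.02,0,-0.02,1],[0.055,-0.055,0,-0.045,1],[0.095,-0.095,0,-0.07,1],[0.135,-0.135,0,-0.095,1],[0.17,-0.17,0,-0.12,1],[0.205,-0.207,0,-0.145,1],[0.235,-0.238,0,-0.17,1],[0.26,-0.263,0,-0.195,1],[0.27,-0.273,0,-0.22,1],[0.2727,-0.2758,0,-0.245,1]]'; python3 -m pendant '[[0,0,0,-0.025,1],[0,0,0,-0.05,1],[0,0,0,-0.075,1],[0,0,0,-0.1,1],[0,0,0,-0.125,1],[0,0,0,-0.15,1],[0,0,0,-0.175,1],[0,0,0,-0.2,1],[0,0,0,-0.22,1],[0,0,0,-0.23,1]]'; python3 - <<'E'
from h import *
s=status.get_state(); q=s["tcp_rot"]; print(s["position"],s["qpos"].round(3),np.degrees(2*np.arctan2(q[2],q[1])))
t=eyes.grab_frame('top')[:,:,::-1];c=eyes.grab_frame('scene')[:,:,::-1]
cv2.imwrite('pics/top1.png',t);cv2.imwrite('pics/scene1.png',c)
u=proj("top",[s["position"]])[0];v=proj("scene",[s["position"]])[0];print(u,v)
cv2.imwrite('pics/c3.png',np.hstack([crop(t,185,160,130,130,3),crop(c,195,150,130,130,3)]))
E
```

```text
time_s: 5.15
position: [0.4919, 0.2088, 0.2604]
tcp_rot: [-0.001, 0.408, 0.913, -0.001]
ft_force: [-0.0, 0.3, -7.3]
finger_gap: 0.148
gripper_force: 59.0
time_s: 6.4
position: [0.4921, 0.2076, 0.2607]
tcp_rot: [-0.001, -0.296, 0.955, 0.0]
ft_force: [0.2, 0.0, -7.0]
finger_gap: 0.15
gripper_force: 59.0
[0.49207714 0.20763197 0.26071318] [ 0.399  0.064  0.209  1.718  0.    -0.201] 214.39692963455047
[231.54139776 225.70904224] [260.95689008 200.75864488]
```

View pics/c3.png

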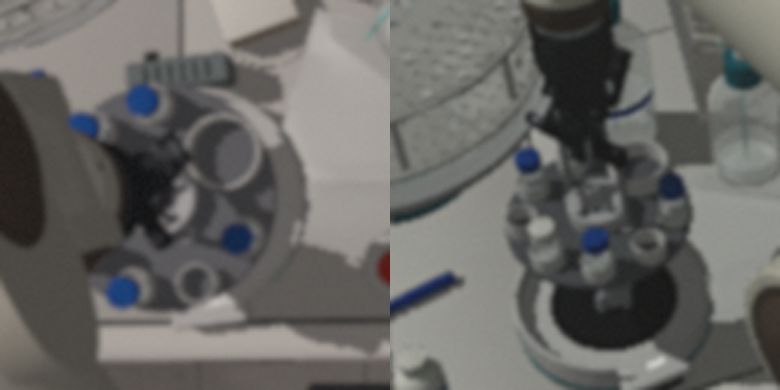

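c3.png: the rack hangs level and centred over the drum. In the top view the large pocket opens upper-right at about (259,211), which is the wide-tooth direction. All four blue caps are visible, so I'll measure the in-hand pose from them.

```bash
cat > cap.py <<'E'
from m import *
from scipy.optimize import least_squares
def caps(img,n,z,box,guess,zoff=.06):
    h=cv2.cvtColor(img,cv2.COLOR_BGR2HSV).astype(int)
    B=[b for b in blobs((abs(h[...,0]-112)<12)&(h[...,1]>120)&roi(h.shape[:2],*box),12)]
    P=onz(n,[b[0] for b in B],z+zoff)[:,:2]; a=np.radians([-140,-60,100,60])
    def asn(p):
        M=np.c_[p[0]+.078*np.cos(p[2]+a),p[1]+.078*np.sin(p[2]+a)]
        D=P[:,None]-M[None]; j=np.argmin((D**2).sum(2),1); return D[np.arange(len(P)),j].ravel()
    r=least_squares(asn,guess); print(n,"px",[tuple(b[0])+(b[1],) for b in B]); print("  c",r.x[:2].round(4),"yaw",np.degrees(r.x[2]).round(2),"res mm",(r.fun*1e3).round(1))
E
python3 - <<'E'
from cap import *
g=[.4915,.208,np.radians(-55)]
for dz in (.055,.06): caps(cv2.imread('pics/top1.png'),"top",.169,(185,160,130,130),g,dz)
caps(cv2.imread('pics/scene1.png'),"scene",.169,(195,150,130,130),g,.06)
caps(cv2.imread('pics/top0.png'),"top",0,(345,185,100,80),[.483,-.181,1.76])
# pocket rim ellipse
t=cv2.imread('pics/top1.png')
g2=cv2.cvtColor(t,cv2.COLOR_BGR2GRAY)
ci=cv2.HoughCircles(cv2.resize(g2[190:235,235:285],None,fx=8,fy=8,interpolation=cv2.INTER_CUBIC),cv2.HOUGH_GRADIENT,1,400,param1=80,param2=20,minRadius=60,maxRadius=130)
print(ci); 
if ci is not None:
  u=ci[0,0,:2]/8+[235-.44,190-.44]; w=onz("top",[u],.199)[0]; print(u,w,np.degrees(np.arctan2(w[1]-.2082,w[0]-.4915)),np.hypot(w[1]-.2082,w[0]-.4915))
E
```

```text
top px [(np.float64(231.71), np.float64(192.92), np.int32(75)), (np.float64(212.41), np.float64(200.91), np.int32(44)), (np.float64(263.3), np.float64(239.23), np.int32(61)), (np.float64(225.32), np.float64(256.63), np.int32(75))]
  c [0.4942 0.21  ] yaw -56.29 res mm [-0.9  1.4  1.8 -0.8 -0.5  0.2 -0.5 -0.8]
top px [(np.float64(231.71), np.float64(192.92), np.int32(75)), (np.float64(212.41), np.float64(200.91), np.int32(44)), (np.float64(263.3), np.float64(239.23), np.int32(61)), (np.float64(225.32), np.float64(256.63), np.int32(75))]
  c [0.4941 0.2088] yaw -56.29 res mm [-1.3  1.4  1.5 -1.1 -0.2  0.6  0.  -0.9]
scene px [(np.float64(240.21), np.float64(202.84), np.int32(38)), (np.float64(288.37), np.float64(211.63), np.int32(30)), (np.float64(262.58), np.float64(229.32), np.int32(53)), (np.float64(204.7), np.float64(246.94), np.int32(54))]
  c [0.4777 0.2613] yaw -82.99 res mm [-13.3 -20.8  34.  -75.7  -5.8  14.9 -14.9  81.5]
top px [(np.float64(367.02), np.float64(206.59), np.int32(41)), (np.float64(402.19), np.float64(205.69), np.int32(48)), (np.float64(377.44), np.float64(253.18), np.int32(55)), (np.float64(396.04), np.float64(252.51), np.int32(55))]
  c [ 0.4839 -0.1811] yaw 101.12 res mm [-0.2  0.1 -0.8  0.1  0.4 -0.5  0.6  0.3]
None
```

```bash
python3 -m pendant '[[0.0008,0.0008,0.02,0,1],[0.0008,0.0008,0.045,0,1],[0.0008,0.0008,0.07,0,1],[0.0008,0.0008,0.078,0,1],[0.0008,0.0008,0.083,0,1],[0.0008,0.0008,0.088,0,1],[0.0008,0.0008,0.092,0,1],[0.0008,0.0008,0.095,0,1],[0.0008,0.0008,0.098,0,1],[0.0008,0.0008,0.1,0,1]]'
```

```text
time_s: 7.75
position: [0.4914, 0.2078, 0.1611]
tcp_rot: [-0.0, -0.295, 0.955, -0.0]
ft_force: [-0.4, 0.4, -7.3]
finger_gap: 0.152
gripper_force: 59.1
```

```bash
python3 -m pendant '[[0,0,0.002,0,1],[0,0,0.004,0,1],[0,0,0.005,0,1],[0,0,0.006,0,1],[0,0,0.007,0,1],[0,0,0.008,0,1],[0,0,0.009,0,1],[0,0,0.01,0,1],[0,0,0.01,0,1],[0,0,0.01,0,1]]'
```

```text
time_s: 9.0
position: [0.4912, 0.2078, 0.1505]
tcp_rot: [-0.001, -0.296, 0.955, -0.0]
ft_force: [-0.5, -0.6, -6.9]
finger_gap: 0.149
gripper_force: 59.2
```

The underside is at about 0.0586, below the tooth tops, with no force, so the teeth are engaged. Continuing down to home.

```bash
python3 -m pendant '[[0,0,0.002,0,1],[0,0,0.004,0,1],[0,0,0.006,0,1],[0,0,0.008,0,1],[0,0,0.01,0,1],[0,0,0.012,0,1],[0,0,0.014,0,1],[0,0,0.0155,0,1],[0,0,0.0165,0,1],[0,0,0.0165,0,1]]'
```

```text
time_s: 10.25
position: [0.4914, 0.2078, 0.1346]
tcp_rot: [-0.0, -0.295, 0.955, -0.0]
ft_force: [-2.0, -1.5, -7.4]
finger_gap: 0.154
gripper_force: 59.1
```

```bash
python3 -m pendant '[[0,0,0.0005,0,1],[0,0,0.001,0,1],[0,0,0.001,0,1],[0,0,0.0015,0,1],[0,0,0.0015,0,1],[0,0,0.002,0,1],[0,0,0.002,0,1],[0,0,0.002,0,1],[0,0,0.002,0,1],[0,0,0.002,0,1]]'; python3 -c "
from cell import status
s=status.get_state();print(s['ft_force'],s['moment'],s['position'])"
```

```text
time_s: 11.5
position: [0.4913, 0.2078, 0.134]
tcp_rot: [0.0, -0.295, 0.955, 0.0]
ft_force: [-7.5, -4.2, 4.2]
finger_gap: 0.153
gripper_force: 61.0
[-7.48423332 -4.1505725   4.22792883] [-0.88599648  1.58717124 -0.04062156] [0.49128873 0.2078105  0.13403763]
```

```bash
python3 -m pendant '[[0,0,-0.001,0,1],[0,0,-0.0015,0.01,1],[0,0,-0.0015,0.025,1],[0,0,-0.0015,0.04,1],[0,0,-0.0015,0.06,1],[0,0,-0.0015,0.08,1],[0,0,-0.0015,0.1,1],[0,0,-0.0015,0.12,1],[0,0,-0.0015,0.135,1],[0,0,-0.0015,0.14,1]]'
```

```text
time_s: 12.75
position: [0.4914, 0.2078, 0.1342]
tcp_rot: [-0.0, 0.14, 0.99, -0.0]
ft_force: [-2.8, -2.6, -5.5]
finger_gap: 0.153
gripper_force: 59.5
```

```bash
python3 -m pendant '[[0,0,0,0.01,1],[0,0,0,0.025,1],[0,0,0,0.045,1],[0,0,0,0.065,1],[0,0,0,0.085,1],[0,0,0,0.11,1],[0,0,0,0.135,1],[0,0,0,0.16,1],[0,0,0,0.178,1],[0,0,0,0.187,1]]';python3 - <<'E'
from cap import *
s=status.get_state(); q=s["tcp_rot"]; print(s["position"],s["qpos"].round(3),np.degrees(2*np.arctan2(q[2],q[1])))
t=eyes.grab_frame('top')[:,:,::-1].copy();c=eyes.grab_frame('scene')[:,:,::-1].copy()
cv2.imwrite('pics/top2.png',t);cv2.imwrite('pics/scene2.png',c)
caps(t,"top",.042,(185,160,130,130),[.4915,.208,np.radians(186)])
cv2.imwrite('pics/c4.png',np.hstack([crop(t,195,170,100,130,4),crop(c,225,180,100,130,4)]))
E
```

```text
time_s: 14.0
position: [0.4912, 0.2079, 0.1342]
tcp_rot: [-0.0, 0.665, 0.747, -0.0]
ft_force: [-4.1, -2.5, -4.3]
finger_gap: 0.157
gripper_force: 59.6
[0.49116604 0.20787808 0.13418361] [ 0.4    0.033 -0.068  1.47   0.     1.856] 96.58549782559817
top px [(np.float64(272.3), np.float64(216.94), np.int32(47)), (np.float64(271.12), np.float64(237.12), np.int32(43))]
  c [0.4924 0.2094] yaw 186.45 res mm [ 0.8 -0.  -0.8  0. ]
```

View pics/c4.png

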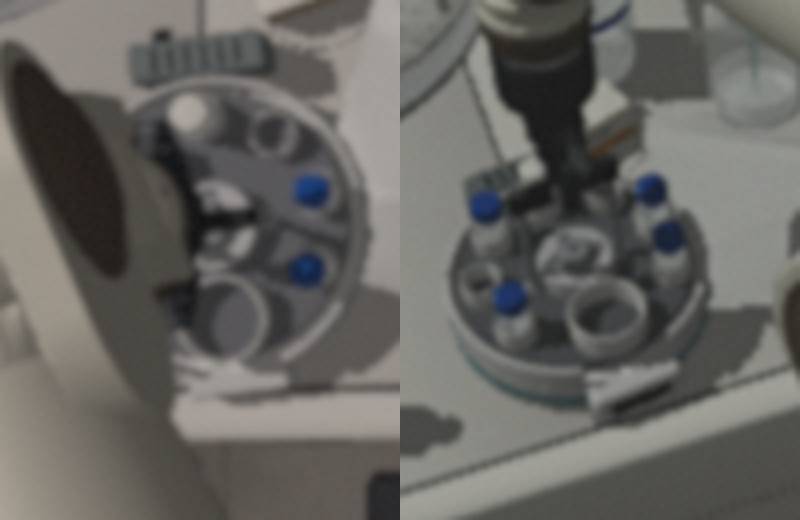

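c4.png: the rack is home inside the rim with the pocket at the front, near (252,249) in the top image and (277,258) in the scene image. The lip centre in the scene view is near (283,277). I'll check the gap direction with an overlay of points projected for a changer yaw of 6°.

```bash
python3 - <<'E'
from h import *
def pts(yaw):
    y=np.radians(yaw); c=np.array([.491,.208])
    def w(x,yy,z): return [c[0]+x*np.cos(y)-yy*np.sin(y),c[1]+x*np.sin(y)+yy*np.cos(y),z]
    b=np.sin(20.9*np.pi/180)
    return [w(.138,s*.05,.056) for s in(1,-1)], [w(-.1055*np.cos(.365),s*.0375,z) for s in(1,-1) for z in(.056,.036)], [w(-.1055,0,.056),w(-.1055,0,.036)]
out=[]
for n,f,(x,yy,w,h),k in (("top","top0",(205,170,90,105),4.4),("scene","scene0",(225,205,90,90),4.9)):
    im=crop(cv2.imread(f'pics/{f}.png'),x,yy,w,h,k)
    for yaw,col in((6,(0,255,0)),(13,(0,0,255))):
        for grp in pts(yaw):
            for p in proj(n,grp): cv2.circle(im,tuple(int(v) for v in ((p-[x,yy]+.5)*k)),2,col,-1)
    out.append(cv2.copyMakeBorder(im,0,600-im.shape[0],0,0,0) if im.shape[0]<600 else im[:600])
h=min(o.shape[0] for o in out); cv2.imwrite('pics/c5.png',np.hstack([o[:h] for o in out])[:, :800]); print([o.shape for o in out])
E
```

```text
[(600, 396, 3), (600, 441, 3)]
```

View pics/c5.png

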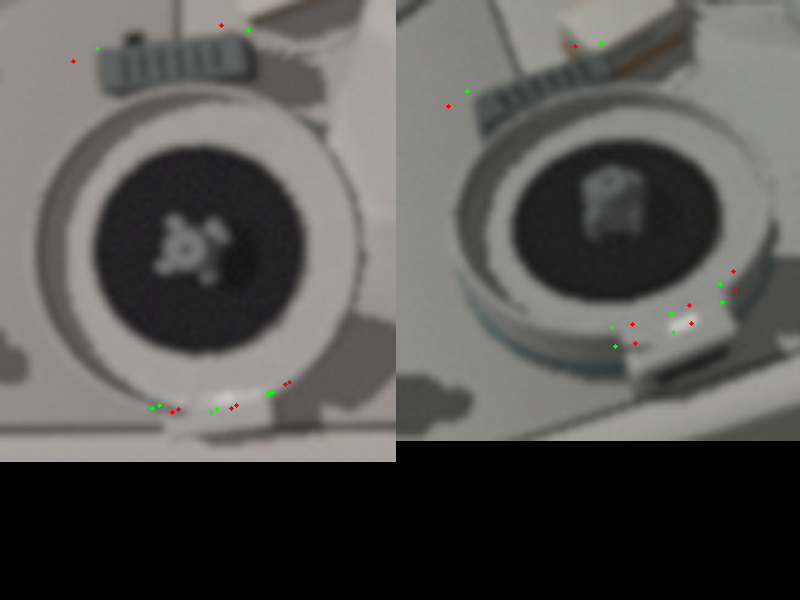

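c5.png: the green (6°) points match the lip and the box in both views once the scene camera's ~5 mm offset is allowed for. That puts the gap at about 186.5°, where the pocket now stands. I'll turn a touch more to split the spline play, then release and rise.

```bash
python3 -m pendant '[[0,0,0,0.0015,1],[0,0,0.0005,0.003,1],[0,0,0.0005,0.003,1],[0,0,0.0005,0.003,0],[0,0,0.0005,0.003,0],[0,0,0.0005,0.003,0],[0,0,0.0005,0.003,0],[0,0,-0.03,0.003,0],[0,0,-0.07,0.003,0],[0,0,-0.12,0.003,0]]';python3 - <<'E'
from cap import *
s=status.get_state(); q=s["tcp_rot"]; print(s["position"],s["qpos"].round(3),np.degrees(2*np.arctan2(q[2],q[1])))
for n,z,uv in (("top",.1,(166.4,244.2)),("scene",.1,(204.5,270.5))): print(n,onz(n,[uv],z).round(4))
# cap refine: bright circle
for n,(x,y,w,h) in (("top",(155,230,25,28)),("scene",(190,258,40,40))):
    im=crop(cv2.imread(f'pics/{n}0.png'),x,y,w,h,12 if n=="top" else 9); cv2.imwrite(f'pics/b_{n}.png',im)
a=cv2.imread('pics/b_top.png');b=cv2.imread('pics/b_scene.png')
H=max(a.shape[0],b.shape[0]); cv2.imwrite('pics/c6.png',np.hstack([cv2.copyMakeBorder(i,0,H-i.shape[0],0,4,0) for i in(a,b)])); print(a.shape,b.shape)
E
```

```text
time_s: 15.35
position: [0.4911, 0.2077, 0.2549]
tcp_rot: [-0.0, 0.672, 0.741, -0.0]
ft_force: [1.1, 0.1, 0.2]
finger_gap: 1.005
gripper_force: 0.0
[0.49113484 0.20774128 0.25493635] [0.4   0.058 0.192 1.705 0.    1.874] 95.5763054473962
top [[0.4442 0.4253 0.1   ]]
scene [[0.4306 0.4177 0.1   ]]
(336, 300, 3) (360, 360, 3)
```

View pics/c6.png

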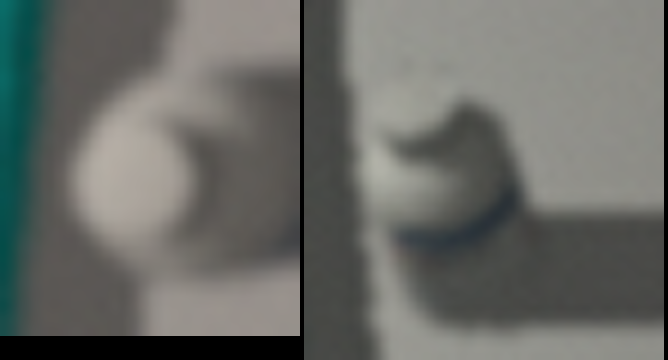

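c6.png: the bottle cap is a bright disc centred at about (165.7,244.5) in the top image and (203.4,269.7) in the scene image, giving a bottle position of about (0.443,0.426). The binder is on its left, so I'll grasp along world x.

```bash
python3 -m pendant '[[0.05,-0.006,0,0,0],[0.1,-0.012,0.01,0.005,0],[0.15,-0.018,0.03,0.01,0],[0.2,-0.024,0.06,0.0155,0],[0.222,-0.0267,0.09,0.0155,0],[0.222,-0.0267,0.1,0.0155,0],[0.222,-0.0267,0.1,0.0155,0],[0.222,-0.0267,0.1,0.0155,0],[0.222,-0.0267,0.1,0.0155,0],[0.222,-0.0267,0.1,0.0155,0]]';python3 - <<'E'
from cap import *
s=status.get_state(); q=s["tcp_rot"]; print(s["position"],np.degrees(2*np.arctan2(q[2],q[1])),onz("top",[[165.7,244.5]],.1),onz("scene",[[203.4,269.7]],.1))
t=eyes.grab_frame('top')[:,:,::-1].copy();c=eyes.grab_frame('scene')[:,:,::-1].copy()
cv2.imwrite('pics/top3.png',t);cv2.imwrite('pics/scene3.png',c)
caps(t,"top",.042,(195,160,105,110),[.4915,.208,np.radians(186)])
cv2.imwrite('pics/c7.png',np.hstack([crop(t,200,175,95,110,4.2),crop(c,170,190,95,110,4.2)]))
E
```

```text
time_s: 16.6
position: [0.4437, 0.426, 0.1551]
tcp_rot: [0.0, 0.707, 0.707, 0.001]
ft_force: [0.0, -0.2, -0.7]
finger_gap: 1.0
gripper_force: 0.0
[0.44373454 0.42602299 0.15512236] 89.95718995736101 [[0.44339149 0.4271891  0.1       ]] [[0.43479421 0.42021616 0.1       ]]
top px [(np.float64(196.38), np.float64(185.62), np.int32(13)), (np.float64(225.03), np.float64(206.59), np.int32(58)), (np.float64(272.53), np.float64(218.08), np.int32(53)), (np.float64(270.89), np.float64(237.56), np.int32(57)), (np.float64(222.05), np.float64(243.05), np.int32(60))]
  c [0.5029 0.2245] yaw 186.58 res mm [ 47.4  62.7 -11.4 -17.  -13.  -15.8 -12.6 -14.4 -10.5 -15.4]
```

View pics/c7.png

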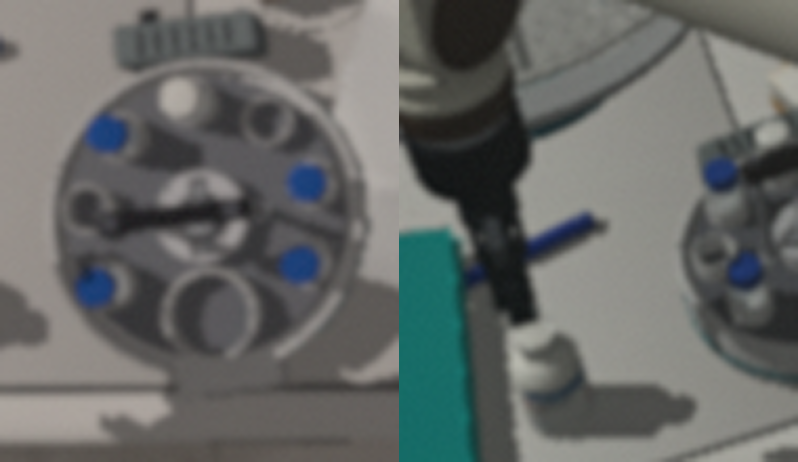

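c7.png: the rack sits level inside the rim with its large pocket facing the gap at the bottom, at about (250,249) in the top image. The gripper is straight above the bottle. Descending to grasp it.

```bash
python3 -m pendant '[[0.001,0,0.02,0,0],[0.001,0,0.045,0,0],[0.001,0,0.07,0,0],[0.001,0,0.095,0,0],[0.001,0,0.112,0,0],[0.001,0,0.119,0,0],[0.001,0,0.119,0,0],[0.001,0,0.119,0,1],[0.001,0,0.119,0,1],[0.001,0,0.119,0,1]]';python3 - <<'E'
from cap import *
s=status.get_state(); print(s["finger_gap"]*85,s["gripper_force"],s["ft_force"])
t=cv2.imread('pics/top3.png')
for dz in (.056,.06): caps(t,"top",.042,(205,190,90,80),[.4915,.208,np.radians(186)],dz)
E
```

```text
time_s: 17.95
position: [0.4437, 0.4277, 0.0364]
tcp_rot: [-0.0, 0.707, 0.707, 0.001]
ft_force: [-0.7, 0.4, 4.3]
finger_gap: 0.566
gripper_force: 62.1
48.12150318567711 62.08619713783264 [-0.73966136  0.41359351  4.33352714]
top px [(np.float64(225.03), np.float64(206.59), np.int32(58)), (np.float64(272.53), np.float64(218.08), np.int32(53)), (np.float64(270.89), np.float64(237.56), np.int32(57)), (np.float64(222.05), np.float64(243.05), np.int32(60))]
  c [0.4911 0.2096] yaw 185.68 res mm [-0.3 -0.3  0.  -0.1  0.2  0.5  0.1 -0.2]
top px [(np.float64(225.03), np.float64(206.59), np.int32(58)), (np.float64(272.53), np.float64(218.08), np.int32(53)), (np.float64(270.89), np.float64(237.56), np.int32(57)), (np.float64(222.05), np.float64(243.05), np.int32(60))]
  c [0.4911 0.2089] yaw 185.68 res mm [-0.5 -0.5 -0.1  0.2  0.3  0.8  0.3 -0.5]
```

```bash
python3 -m pendant '[[0,0,-0.01,0,1],[0,0,-0.04,0,1],[0,0,-0.08,-0.01,1],[-0.01,0,-0.12,-0.03,1],[-0.04,-0.003,-0.14,-0.055,1],[-0.08,-0.006,-0.14,-0.08,1],[-0.12,-0.01,-0.14,-0.105,1],[-0.16,-0.013,-0.14,-0.13,1],[-0.2,-0.016,-0.14,-0.155,1],[-0.2262,-0.0182,-0.14,-0.18,1]]'; python3 -m pendant '[[0,0,0,-0.02,1],[0,0,0,-0.045,1],[0,0,0,-0.07,1],[0,0,0,-0.082,1],[0,0,0,-0.086,1],[0,0,0,-0.086,1],[0,0,0,-0.086,1],[0,0,0,-0.086,1],[0,0,0,-0.086,1],[0,0,0,-0.086,1]]'; python3 - <<'E'
from cap import *
s=status.get_state(); q=s["tcp_rot"]; print(s["position"],np.degrees(2*np.arctan2(q[2],q[1])),s["qpos"].round(2))
t=eyes.grab_frame('top')[:,:,::-1].copy();c=eyes.grab_frame('scene')[:,:,::-1].copy()
cv2.imwrite('pics/top4.png',t);cv2.imwrite('pics/scene4.png',c)
cv2.imwrite('pics/c8.png',np.hstack([crop(t,200,175,95,110,4.2),crop(c,220,180,95,110,4.2)]))
E
```

```text
time_s: 19.2
position: [0.4247, 0.1995, 0.176]
tcp_rot: [0.0, 0.216, 0.976, 0.0]
ft_force: [0.6, 0.7, -1.0]
finger_gap: 0.565
gripper_force: 62.0
time_s: 20.45
position: [0.4251, 0.201, 0.1753]
tcp_rot: [-0.0, -0.05, 0.999, -0.0]
ft_force: [-0.3, 1.0, -1.6]
finger_gap: 0.565
gripper_force: 62.0
[0.42505937 0.20102652 0.17526098] 185.74581209071715 [ 0.44 -0.12 -0.13  1.55 -0.    0.34]
```

View pics/c8.png

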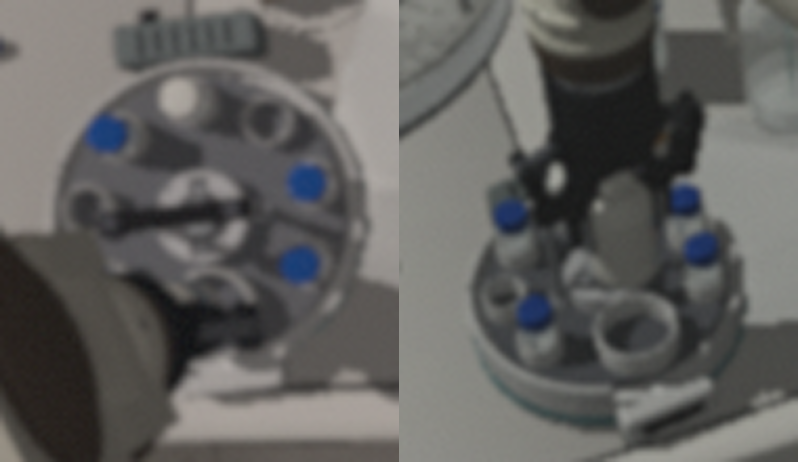

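c8.png: in the scene view the upright bottle hangs just behind and above the pocket, as expected at its height. The fingers sit tangentially and clear of the handle and vials. Lowering.

```bash
python3 -m pendant '[[-0.0004,-0.0004,0.015,0,1],[-0.0004,-0.0004,0.035,0,1],[-0.0004,-0.0004,0.052,0,1],[-0.0004,-0.0004,0.06,0,1],[-0.0004,-0.0004,0.064,0,1],[-0.0004,-0.0004,0.067,0,1],[-0.0004,-0.0004,0.07,0,1],[-0.0004,-0.0004,0.073,0,1],[-0.0004,-0.0004,0.075,0,1],[-0.0004,-0.0004,0.075,0,1]]'
```

```text
time_s: 21.8
position: [0.4255, 0.2007, 0.1002]
tcp_rot: [-0.0, -0.05, 0.999, -0.0]
ft_force: [-0.3, -0.2, -2.0]
finger_gap: 0.562
gripper_force: 62.0
```

```bash
python3 -m pendant '[[0,0,0.003,0,1],[0,0,0.006,0,1],[0,0,0.008,0,1],[0,0,0.01,0,1],[0,0,0.012,0,1],[0,0,0.0135,0,1],[0,0,0.0145,0,1],[0,0,0.0145,0,1],[0,0,0.0145,0,1],[0,0,0.0145,0,1]]'
```

```text
time_s: 23.05
position: [0.4255, 0.2007, 0.0859]
tcp_rot: [0.0, -0.05, 0.999, 0.0]
ft_force: [0.1, -0.3, -0.7]
finger_gap: 0.558
gripper_force: 62.0
```

```bash
python3 -m pendant '[[0,0,0.0006,0,1],[0,0,0.0006,0,1],[0,0,0.0006,0,0.25],[0,0,0.0006,0,0.2],[0,0,0.0006,0,0.2],[0,0,0.0006,0,0.2],[0,0,-0.005,0,0.2],[0,0,-0.02,0,0.2],[0,0,-0.04,0,0.2],[0,0,-0.07,0,0.2]]'; python3 -m pendant '[[0,0,-0.03,0,0.2],[0,0,-0.07,0,0.2],[0,0,-0.1,0,0.2],[0.04,0,-0.12,0,0.2],[0.08,0,-0.12,0,0.2],[0.12,0,-0.12,0,0.2],[0.13,0,-0.12,0,0.2],[0.13,0,-0.12,0,0.2],[0.13,0,-0.12,0,0.2],[0.13,0,-0.12,0,0.2]]'; python3 - <<'E'
from cap import *
t=eyes.grab_frame('top')[:,:,::-1].copy();c=eyes.grab_frame('scene')[:,:,::-1].copy()
caps(t,"top",.042,(205,190,90,80),[.4915,.208,np.radians(186)])
cv2.imwrite('pics/c9.png',np.hstack([crop(t,150,150,200,220,2),crop(c,220,180,100,110,4)]))
E
```

```text
time_s: 24.3
position: [0.4253, 0.2006, 0.1571]
tcp_rot: [-0.0, -0.05, 0.999, -0.0]
ft_force: [0.4, -0.4, 0.7]
finger_gap: 0.797
gripper_force: 0.0
time_s: 25.55
position: [0.2968, 0.1877, 0.2755]
tcp_rot: [-0.0, -0.05, 0.999, -0.0]
ft_force: [0.3, -0.3, 0.4]
finger_gap: 0.799
gripper_force: 0.0
top px [(np.float64(225.03), np.float64(206.59), np.int32(58)), (np.float64(272.51), np.float64(218.08), np.int32(53)), (np.float64(270.89), np.float64(237.56), np.int32(57)), (np.float64(222.06), np.float64(243.02), np.int32(54))]
  c [0.4911 0.2089] yaw 185.67 res mm [-0.5 -0.5 -0.1  0.2  0.3  0.8  0.3 -0.5]
```

View pics/c9.png

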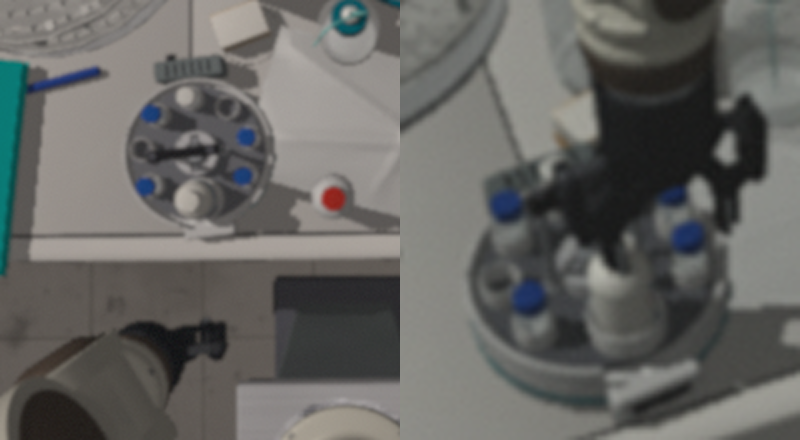

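c9.png: the bottle stands upright in the pocket at about (247,249) in the top image, facing the lip at (255,265). The rack hasn't moved (yaw 185.7°) and the gripper is clear. Handing in.

```bash
python3 -c "
from cell import ticket
print(ticket.hand_in())"
```

```text
the job is handed in; nothing more can be done
None
```

The rack is fully home on the shaft with its large pocket at the gap (within about 1° by camera), the white-capped bottle stands upright in that pocket, and I handed the job in at about 26 s of the 61 s allowed; no verdict came back.

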